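Set the rosette sample board up on the spray easel

TASK

Get the rosette sample board ready for spraying: slide it in front of the bench easel and push it up the runners, centred and square, until its foot drops into the groove and it leans against both runners. Then slide the dark wooden holder down the mast until it sits on the board's top edge and keeps it there. Do not disturb the tools and the spray can round about.

Things in the scene. Friction and masses are not known exactly. Their poses are not given: they have to be found in the camera images.
- easel: Wooden bench easel, fixed to the bench top, base 180 mm wide (y -90 to 90) and x = -80 to 193 mm, top of its mast 253 mm up. Origin on the bench top, straight below the line where the runners' front plane meets the groove floor; x points from the open front into the easel (the way the board is pushed), y across it, z up.
- easel_ramp (a point): Middle of the front edge of the easel's base, on the bench top (x = -80 mm of the easel). From here a bevelled ramp, 180 mm wide, rises 12 mm over 35 mm; then the foot board's flat top, 12 mm over the bench, runs on 31 mm to the groove.
- easel_groove (a point): Groove for the board's foot: this point is the middle of its back, on its floor (x = 0, z = 2 mm of the easel). The groove runs across the easel, 14 mm wide and 10 mm deep (floor 2 mm over the bench), between the foot board in front and the feet of the runners.
- easel_runners (a point): Point midway between the upper ends of the two runners, in their front plane. The runners, 24 mm wide at y = +-48 mm, faced with slippery white plastic strips, lean back 60 degrees from level from the groove's back up to 180 mm over the bench. The 24 mm wide mast between them lies 4 mm behind that plane and goes on at the same slope.
- board: Flat light wooden board with an inlaid ring (rosette) on its face, lying face up before the easel: 180 mm long (x), 130 wide (y), 12 thick, 0.14 kg. Origin: centre of its underside; z out of the face; +x to the edge nearer the easel, which becomes the top. Seated, its z axis is 60 degrees from vertical and the front corner of its foot is 8 mm over the bench at x = -10 mm of the easel.
- board_foot (a point): Middle of the lower edge of the board's end away from the easel (the edge between that end and the underside, 90 mm from the centre). When seated it is in the groove at x = 0, z = 2 mm of the easel.
- board_top (a point): Middle of the underside's edge at the end toward the easel (it becomes the upper end); when seated about 158 mm over the bench.
- holder (a joint): Position of the dark wooden top holder on the mast: 0 at its highest, grows as it slides DOWN the mast (along the 60 degree slope: toward the easel's front and down), up to 0.10 m. A friction of about 3 N holds it where it is left. It meets the top edge of a seated board at about 0.070.
- holder_seat (a point): Middle of the holder's underside, the face that comes to bear on the board's top edge, 6 mm in front of the runners' plane. The holder is 44 mm wide, 26 mm long along the mast; a lip 7.5 mm thick hangs 12 mm below this face in front, leaving 14.5 mm between runner plane and lip.
- holder_top (a point): Centre of the holder's upper face (44 mm wide, 26 mm from front to back, square to the mast, so it slopes 30 degrees, higher at the front), where it can be pushed down with closed fingertips. It is 26 mm up the mast from holder_seat. The mast goes on behind it.
- aerosol: Spray can, standing, 66 mm wide, 189 mm high; origin at the centre of its foot. Leave alone.
- sand_block: Cork sanding block 45 x 85 x 28 mm, lying beside the easel; origin at the centre of its underside. Leave alone.
- steel_square: Small engineer's square, 110 x 158 x 16 mm, lying; origin at the centre of its underside. Leave alone.
- block_plane: Block plane, 51 x 160 x 48 mm; origin at the centre of its underside. Leave alone.
- spring_clamp_3: Spring clamp with orange handles, 85 x 137 x 18 mm, lying; origin at the centre of its underside. Leave alone.

How it is judged:
By the outcome, as a careful person would: the job done as asked, in the order asked, and still so for the second after the job is handed in, with the robot touching nothing.
It also fails if it takes over 72 s, if anything falls off the work surface, if the arm or the gripper's body presses on something with over 40 N, if the wrist force passes 120 N, or if a joint passes its speed limit or range.

ROBOT

A 6-joint arm with a two-finger parallel gripper is mounted at the origin on a cart in front of the work surface, level with it; the furniture and walls round the work are solid. World frame = base frame: x ahead of the robot, y to its left, z up, the work surface at z = 0. Lengths are in m, angles in rad, forces in N, time in s.
With the tool pointing down it reaches from about 0.35 to 0.775 m from the base axis. Payload 7.3 kg.
Tool frame: the origin (TCP) lies between the finger pads; the fingertips stand 17 mm ahead of it and the grasp point (between the pads) lies 2 mm behind it; x points along the fingers, y is the direction in which the jaws open and shut, and the axes are right-handed (so a half turn about x gives the same grasp; the last joint's range is limited). The gripper opens to 92 mm and grips with 3 to 60 N. Pads are 19 mm wide; open, the fingers measure 130 mm over their backs; the gripper's body (75 mm by 190 mm) begins 47 mm behind the grasp point.
Start: joints at [1.021, 0.342, 1.524, -0, 1.275, -0.146], TCP at [0.206, 0.483, 0.244] pointing down, gripper open.
Joint ranges: [-2.53, 2.53], [-0.77, 2.02], [0.04, 2.7], [-1, 4.14], [0.28, 2.66], [-3.11, 3.11]. Speed limits (rad/s): [2.57, 2.57, 3.14, 3.14, 3.14, 3.14].

INTERFACE

Orientations are given as [roll, pitch, yaw] about the fixed x, y, z axes, in that order (R = Rz(yaw) Ry(pitch) Rx(roll)).
In Python, from plant import manip gives the robot as it stands.
- The arm moves only by the tool step_arm, never from a script. Its arguments are lists of equal length, an entry for each row: "linear": the shift along the tool's x, y, z scaled (see below), a list of three; "rot": the turn, a rotation vector about the tool's x, y, z scaled (see below), a list of three. A call has 1 to 8 rows; each row shifts and turns the commanded pose from where the row before left it, along the tool's axes as they then stand; what a row does not reach is not made up. The controller multiplies each number of a shift by 3 cm and each number of a turn by 2 pi rad. A row lasts 1/12 s, in which the tool goes at most 41.7 mm and 7.16 degrees, less where a joint would pass 70% of its speed; a pose out of reach is approached as far as the arm can. A call with a number of a shift or a turn outside -1 to 1 is refused whole. A call with a gripper value outside its range is refused whole. "grip" is the opening, from 0 (shut) to 1 (fully open), set as the call begins (left out, the last holds). The fingers move at their own pace and stop on an object; the grip force is fixed at half the most. Time passes only in rows, so rows that do not move let the fingers close. It gives the time, the measured TCP pose, the force and the opening at its end, in the units of the state.
- manip.read_state(): the state, without advancing time (a new reading comes with each control period).
- manip.snapshot(name): name is "scene" or "top" or "wrist"; returns (picture, depth): 400x640x3 uint8, red, green, blue; 400x640 float32, m along the optical axis (not along the pixel's ray), 0 where there is no reading.
- manip.calibration(name): a dict with "mtx" (3x3 intrinsics, pixels), "D" ([k1, k2, p1, p2, k3] as OpenCV has them; the pictures are not rectified), "extrinsics" (4x4, takes a point from camera to world coordinates); the wrist camera has in their place "tool_from_camera" (4x4, takes a point from camera to tool coordinates, whose origin is the TCP and whose axes are the tool frame's). Camera axes: x right, y up, looking along -z (the intrinsics and any distortion apply to the point x, -y, -z); pixel columns grow to the right and rows downward; lengths in m; the calibration is good to about 2 mm. A picture is of the moment at which its call begins: read the wrist's pose just before it. calibration takes no time and is no camera call.
- manip.hand_in(): hands the job in, once; it reports no verdict.
Trained networks look in the newest picture that a camera, given by its name, has taken for a name from the list of things; names that differ only in an ending like _2 or _b are one class to them, and where a whole thing is asked for, a point or a joint stands for the part that bears it (a point fixed in the world has none). Each returns a list of dicts, best first, with "conf" (0 to 1); they miss things now and then, are a little off and sometimes report something else, mostly with a low value. They report only what shows in the picture. A call takes as long as a camera call.
- manip.outline_of(camera, thing): "pixels" (400x640 bool, what is visible of it) and "box" ([left, top, right, bottom] in pixels, round what is visible of it).
- manip.tip_of(camera, thing): "pixel" ([column, row] in pixels: a listed point, or the origin of a listed thing).
The state is a dict: "t": time; "qpos": joint angles; "dq": joint speeds; "effort": joint torques, N m; "eef_pos": TCP position; "eef_rot": TCP orientation; "wrist_force": force on the tool from outside, world axes, zero at the start; "torque": the same for the moment, N m; "width": finger opening in m.
Only numpy, scipy, OpenCV 4.12 (cv2) and the standard library are available. Lean on these libraries where they do the work, as an engineer would, in place of code of your own. Each camera call takes 0.05 s, during which the arm holds its last target. There are 200 camera calls.

## Working session

There is one attempt and no reset: what is moved stays moved. The work goes in short steps, Python scripts to look and compute and a tool call to move; the robot and the scene stay as the last step left them, time stands still between calls to the robot, and variables do not carry over. Pictures are saved under pics/ and viewed, about 8 in all and at most 12, crops included, and the job is handed in when it is done.

Besides the shell and the picture viewer there is one more tool, called as name(argument=value, ...) on one line, values as JSON. step_arm: Moves the arm, as the interface text tells. Its arguments: {"type":"object","properties":{"linear":{"type":"array","items":{"type":"array","items":{"type":"number","minimum":-1,"maximum":1}}},"rot":{"type":"array","items":{"type":"array","items":{"type":"number","minimum":-1,"maximum":1}}},"grip":{"type":"number"}},"required":["linear","rot"]}

```bash
mkdir -p pics; ls; cat > h.py <<'E'
import numpy as np, cv2
from plant import manip
from scipy.spatial.transform import Rotation as R
def T_tool():
    s=manip.read_state(); T=np.eye(4); T[:3,:3]=R.from_euler('xyz',s['eef_rot']).as_matrix(); T[:3,3]=s['eef_pos']; return T,s
def snap(name):
    c=manip.calibration(name)
    if name=='wrist': T=T_tool()[0]@np.array(c['tool_from_camera'])
    else: T=np.array(c['extrinsics'])
    im,d=manip.snapshot(name); return dict(im=im,d=d,T=T,K=np.array(c['mtx']),D=np.array(c['D']))
def ray(S,px):
    p=cv2.undistortPoints(np.array(px,float).reshape(-1,1,2),S['K'],S['D']).reshape(-1,2)
    return np.c_[p[:,0],-p[:,1],-np.ones(len(p))]
def p3(S,px,depth=None):
    px=np.array(px,float).reshape(-1,2); r=ray(S,px)
    if depth is None: depth=np.array([S['d'][int(round(min(max(v,0),399))),int(round(min(max(u,0),639)))] for u,v in px])
    return (r*np.reshape(depth,(-1,1)))@S['T'][:3,:3].T+S['T'][:3,3]
def onplane(S,px,z):
    r=ray(S,px)@S['T'][:3,:3].T; o=S['T'][:3,3]; return o+r*((z-o[2])/r[:,2])[:,None]
def proj(S,P):
    P=np.atleast_2d(P); q=(P-S['T'][:3,3])@S['T'][:3,:3]; q=q*[1,-1,-1]
    return cv2.projectPoints(q,np.zeros(3),np.zeros(3),S['K'],S['D'])[0].reshape(-1,2)
def save(S,f): cv2.imwrite('pics/'+f,S['im'][:,:,::-1])
E
python3 - <<'E'
from h import *
np.set_printoptions(precision=4,suppress=True)
print(manip.read_state())
ims=[]
for n in ['top','scene']:
    S=snap(n); ims.append(S['im'])
    print(n,S['T'][:3,3])
    for t in ['easel_ramp','easel_groove','easel_runners','board','board_foot','board_top','holder_seat','holder_top','aerosol','sand_block','steel_square','block_plane','spring_clamp_3']:
        for r in manip.tip_of(n,t)[:2]:
            print(t,round(r['conf'],2),np.round(r['pixel'],1),p3(S,r['pixel'])[0])
cv2.imwrite('pics/a.png',cv2.resize(np.vstack(ims),(800,1000))[:,:,::-1][:500]); cv2.imwrite('pics/b.png',cv2.resize(np.vstack(ims),(800,1000))[:,:,::-1][500:])
E
```

```text
pics
{'t': 0.0, 'qpos': array([ 1.021 ,  0.3427,  1.525 ,  0.    ,  1.2754, -0.146 ]), 'dq': array([ 0.0009, -0.0003,  0.0004,  0.0001, -0.0007,  0.0012]), 'effort': array([ -0.002 , -43.1248, -24.4218,   0.0716,   0.0562,  -0.0001]), 'eef_pos': array([0.2061, 0.4825, 0.243 ]), 'eef_rot': array([-1.7271,  1.5692, -2.1309]), 'wrist_force': array([-0.4773,  0.1   ,  0.2035]), 'torque': array([ 0.0105,  0.0078, -0.023 ]), 'width': 0.09173272436043363}
top [0.3784 0.0281 1.5337]
easel_ramp 0.93 [320.3 188.3] [ 0.5886 -0.0191 -0.008 ]
easel_ramp 0.72 [314.7 191.5] [0.5749 0.0028 0.007 ]
easel_groove 0.57 [342.9 191.5] [ 0.573 -0.104  0.002]
easel_runners 0.62 [374.1 186.7] [ 0.561  -0.1903  0.2024]
easel_runners 0.58 [224.7 208.4] [ 0.5197  0.3431 -0.0003]
board 0.7 [314.9 191.7] [0.5741 0.0021 0.0069]
board 0.59 [292.7 188.1] [0.589  0.0853 0.0126]
board_foot 0.68 [267.7 185.7] [0.5996 0.1786 0.0177]
board_top 0.56 [315.8 191. ] [ 0.5779 -0.0016 -0.0026]
holder_seat 0.78 [380.5 186.6] [ 0.5576 -0.2073  0.2257]
holder_top 0.5 [383.4 187.7] [ 0.5534 -0.216   0.2287]
aerosol 0.68 [350.8 136
[... 685 characters left out ...]
[333.2 267.5] [ 0.5651 -0.0385  0.0067]
board_foot 0.6 [298.5 231.8] [0.5938 0.1714 0.0131]
board_top 0.92 [334.4 265.1] [ 0.5813 -0.0234  0.0002]
holder_seat 0.71 [376.5 236.4] [ 0.5348 -0.2265  0.2021]
holder_top 0.82 [381.2 223.5] [ 0.5554 -0.2176  0.2245]
holder_top 0.48 [354.9 281.6] [ 0.5637 -0.1312  0.0136]
aerosol 0.94 [418.2 263.7] [ 0.7603 -0.1694  0.0138]
aerosol 0.2 [333.3 262.7] [ 0.5858 -0.0128  0.0009]
sand_block 0.68 [296.3 290.8] [ 0.3608 -0.1628  0.0904]
steel_square 0.94 [194.4 249.5] [0.2965 0.268  0.0066]
steel_square 0.42 [247.5 218.4] [0.515  0.3499 0.0069]
block_plane 0.68 [353.1 364.4] [ 0.3637 -0.3606  0.0253]
spring_clamp_3 0.77 [244.4 217.1] [0.5059 0.3532 0.013 ]
```

View pics/a.png

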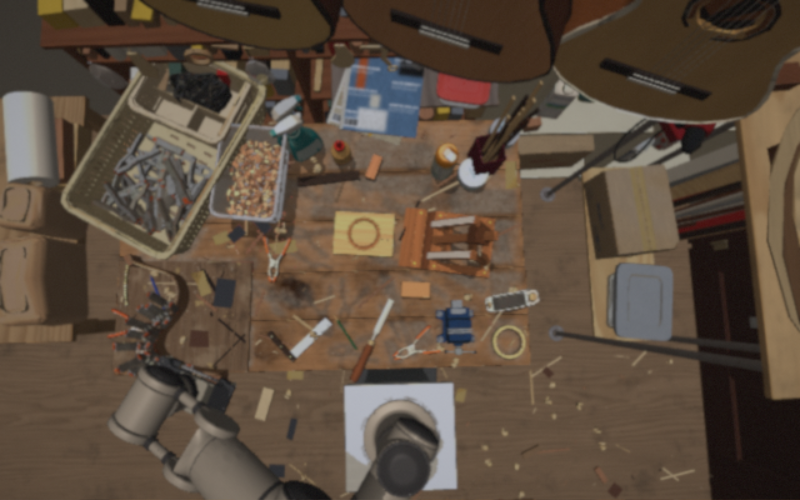

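View pics/b.png

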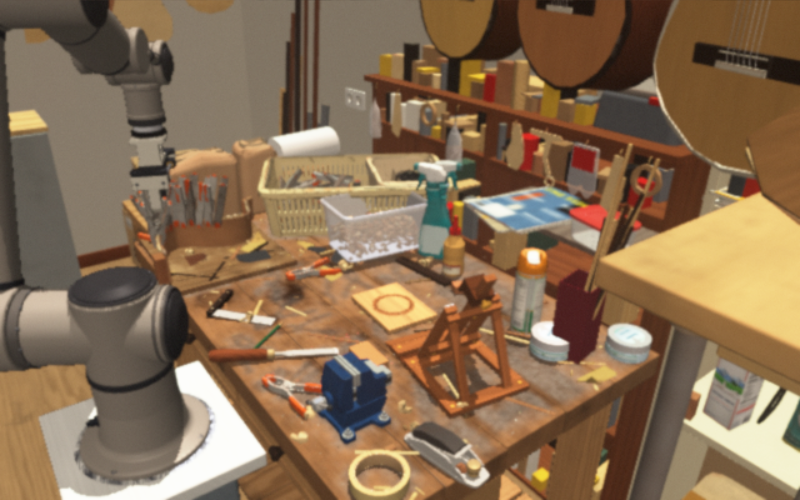

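The top view (a.png, ×1.25) shows the board at about (364,233). The easel is to its right at about (450,243), with its open front facing the board, so easel +x ≈ world -y. The scene view agrees. The path between board and easel is clear. Next I'll go above them and look with the wrist camera.

```bash
cat >> h.py <<'E'
def plan(pos,Rt,n=None):
    """rows (tool units): turn first (about tool), then shift"""
    T,s=T_tool(); rv=R.from_matrix(T[:3,:3].T@Rt).as_rotvec()
    d=Rt.T@(np.array(pos)-T[:3,3])
    print('t',s['t'],'turn units',np.round(rv/2/np.pi,4),'min rows',np.linalg.norm(rv)/.1249,'| shift units after turn',np.round(d/.03,3),'min rows',np.linalg.norm(d)/.0417, 'before turn', np.round(T[:3,:3].T@(np.array(pos)-T[:3,3])/.03,3))
def Rtool(jaw_yaw,tilt=0,tdir=0):
    """tool x down, y (jaw) at horizontal angle; tilt about jaw axis"""
    y=np.array([np.cos(jaw_yaw),np.sin(jaw_yaw),0]); x=np.array([0,0,-1.]); M=np.c_[x,y,np.cross(x,y)]
    return R.from_rotvec(y*tilt).as_matrix()@M
E
python3 - <<'E'
from h import *
np.set_printoptions(precision=4,suppress=True)
c=manip.calibration('wrist'); print(np.array(c['tool_from_camera']),c['mtx'],c['D'])
T,s=T_tool(); print(T)
for yaw in (0,np.pi): plan([.58,.03,.36],Rtool(yaw))
E
```

```text
[[ 0.0001  0.2997 -0.954  -0.1411]
 [ 1.     -0.0002  0.0001 -0.0012]
 [-0.0001 -0.954  -0.2997 -0.0813]
 [ 0.      0.      0.      1.    ]] [[330.8706   0.     325.0334]
 [  0.     330.8706 196.4843]
 [  0.       0.       1.    ]] [-0.0357  0.      0.      0.      0.    ]
[[ 0.0001  0.3929  0.9196  0.2063]
 [ 0.      0.9196 -0.3929  0.4828]
 [-1.      0.0001  0.0001  0.2437]
 [ 0.      0.      0.      1.    ]]
t 1.4 turn units [ 0.1857  0.     -0.    ] min rows 9.343454308643008 | shift units after turn [-3.875 12.457 15.093] min rows 14.352279243589884 before turn [-3.875 -8.984 17.386]
t 1.4 turn units [-0.3143  0.      0.    ] min rows 15.809409245235228 | shift units after turn [ -3.875 -12.457 -15.093] min rows 14.352279243589884 before turn [-3.875 -8.984 17.386]
```

step_arm(linear=[[-0.2,-0.45,0.87],[-0.2,-0.34,0.92],[-0.2,-0.23,0.95],[-0.2,-0.12,0.97],[-0.2,0,0.98],[-0.2,0.11,0.97],[-0.2,0.22,0.95],[-0.2,0.33,0.92]], rot=[[0.0186,0,0],[0.0186,0,0],[0.0186,0,0],[0.0186,0,0],[0.0186,0,0],[0.0186,0,0],[0.0186,0,0],[0.0186,0,0]])

```text
t: 2.07
eef_pos: [0.3572, 0.3012, 0.2922]
eef_rot: [2.027, 1.57, 0.682]
wrist_force: [-0.0, -0.1, 0.2]
width: 0.0914
```

step_arm(linear=[[-0.2,0.43,0.88],[-0.2,0.53,0.82],[-0.2,0.62,0.75],[-0.2,0.62,0.75],[-0.2,0.62,0.75],[-0.2,0.62,0.75],[-0.2,0.62,0.75],[-0.2,0.62,0.75]], rot=[[0.0186,0,0],[0.0185,0,0],[0,0,0],[0,0,0],[0,0,0],[0,0,0],[0,0,0],[0,0,0]])

```text
t: 2.73
eef_pos: [0.5059, 0.1207, 0.3401]
eef_rot: [2.184, 1.571, 0.612]
wrist_force: [-0.0, 0.2, 0.0]
width: 0.0919
```

step_arm(linear=[[-0.2,0.62,0.75],[-0.2,0.62,0.75],[0,0,0],[0,0,0]], rot=[[0,0,0],[0,0,0],[0,0,0],[0,0,0]])

```text
t: 3.07
eef_pos: [0.5429, 0.0759, 0.3513]
eef_rot: [-2.046, 1.57, 2.663]
wrist_force: [-0.2, 0.6, -0.9]
width: 0.0921
```

```bash
python3 - <<'E'
from h import *
np.set_printoptions(precision=4,suppress=True)
T,s=T_tool(); print(T,s['t'],s['wrist_force'])
S=snap('wrist'); save(S,'w1.png'); np.savez('w1.npz',**S)
for t in ['easel_ramp','easel_groove','easel_runners','board','board_foot','board_top','holder_seat','holder_top']:
    for r in manip.tip_of('wrist',t)[:2]:
        print(t,round(r['conf'],2),np.round(r['pixel'],1),p3(S,r['pixel'])[0])
for r in manip.outline_of('wrist','board')[:1]:
    m=r['pixels'].astype(np.uint8); print(r['conf'],r['box'],m.sum())
    cs,_=cv2.findContours(m,cv2.RETR_EXTERNAL,cv2.CHAIN_APPROX_NONE); c=max(cs,key=cv2.contourArea)
    P=onplane(S,c.reshape(-1,2),.012)[:,:2]
    # drop points on border
    rect=cv2.minAreaRect((P*1000).astype(np.float32)); print('board rect mm',rect, cv2.boxPoints(rect))
    v,u=np.nonzero(cv2.erode(m,np.ones((9,9)))); Q=p3(S,np.c_[u,v]); print('mean depth z',np.median(Q[:,2]),Q.mean(0))
E
```

```text
[[-0.0004  1.     -0.0035  0.5429]
 [ 0.0002 -0.0035 -1.      0.0759]
 [-1.     -0.0004 -0.0002  0.3513]
 [ 0.      0.      0.      1.    ]] 3.0667 [-0.1502  0.6259 -0.894 ]
easel_ramp 0.57 [353.2 211.5] [ 0.5863 -0.0223  0.0037]
easel_groove 0.64 [342.4 252.4] [ 0.5703 -0.0938  0.0031]
easel_groove 0.6 [354.2 213.8] [ 0.5881 -0.0268  0.002 ]
easel_runners 0.34 [342.3 254.9] [ 0.5701 -0.098   0.0036]
board 0.88 [359.  138.8] [0.5915 0.0925 0.0123]
board_foot 0.59 [365.3  74.2] [0.598  0.1807 0.0111]
board_top 0.78 [355.7 196.7] [0.589  0.0043 0.0106]
0.63 [312.5, 68.9, 411.6, 203.4] 11028
board rect mm ((595.2549438476562, 92.97511291503906), (179.19464111328125, 128.8731689453125), 85.51251220703125) [[524.0057   8.6941]
 [652.4838  -1.3892]
 [666.5042 177.2562]
 [538.0261 187.3394]]
mean depth z 0.012306968154534637 [0.5951 0.098  0.0136]
```

View pics/w1.png

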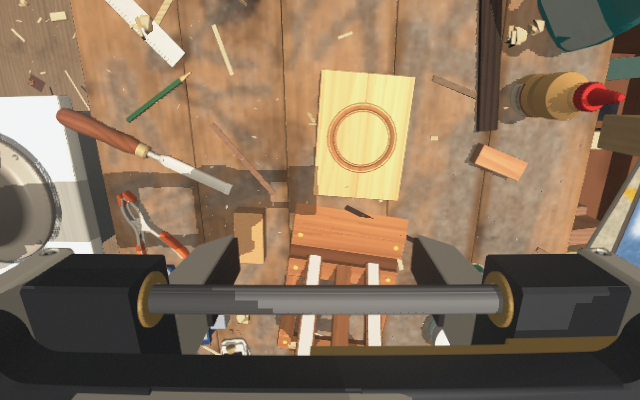

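The wrist view shows the board at (365,135), fully visible, and the easel's ramp edge from about (297,206) to (408,217). The two white runners are at (312,270) and (373,275). The board rectangle comes out at 179×129 mm, so it fits. Now one closer look at the easel.

step_arm(linear=[[0,0.3,0.9],[0,0.3,0.9],[0,0.3,0.9],[0,0.3,0.9],[0,0,0.9],[0,0,0],[0,0,0]], rot=[[0,0,0],[0,0,0],[0,0,0],[0,0,0],[0,0,0],[0,0,0],[0,0,0]])

```text
t: 4.15
eef_pos: [0.5781, -0.0592, 0.3514]
eef_rot: [-2.168, 1.57, 2.541]
wrist_force: [-0.5, -0.0, 0.5]
width: 0.0915
```

```bash
python3 - <<'E'
from h import *
np.set_printoptions(precision=4,suppress=True)
T,s=T_tool(); print(T[:3,3],s['t'])
S=snap('wrist'); save(S,'w2.png'); np.savez('w2.npz',**S)
for t in ['easel_ramp','easel_groove','easel_runners','holder_seat','holder_top']:
    for r in manip.tip_of('wrist',t)[:1]:
        print(t,round(r['conf'],2),np.round(r['pixel'],1),p3(S,r['pixel'])[0])
r=manip.outline_of('wrist','easel'); 
for q in r[:2]: print(q['conf'],q['box'])
E
```

```text
[ 0.5781 -0.0592  0.3514] 4.15
easel_ramp 0.93 [329.5 124.6] [ 0.5842 -0.0232  0.0019]
easel_groove 0.79 [323.9 174.3] [ 0.5757 -0.0978  0.001 ]
easel_runners 0.9 [308.4 305.2] [ 0.5736 -0.0324  0.4181]
holder_seat 0.79 [303.  320.6] [ 0.5552 -0.196   0.2156]
0.93 [250.6, 115.4, 389.2, 355.7]
```

View pics/w2.png

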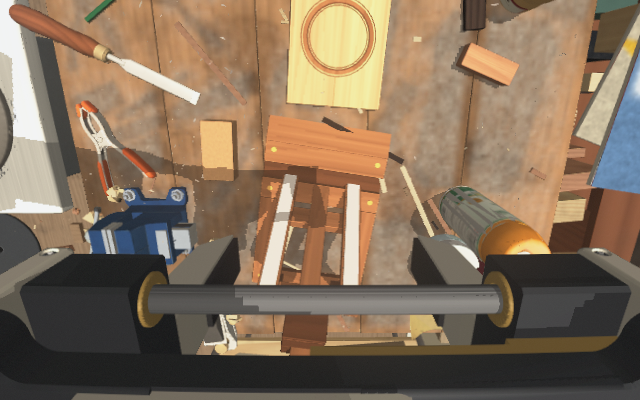

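```bash
python3 - <<'E'
from h import *
np.set_printoptions(precision=4,suppress=True)
S=dict(np.load('w2.npz'))
c=onplane(S,[[269.5,115.5],[390.5,131.5]],0); print('corners',c,np.linalg.norm(c[1]-c[0])); e=c[1]-c[0]; print('yaw',np.degrees(np.arctan2(e[1],e[0])),'mid',c.mean(0))
hsv=cv2.cvtColor(S['im'],cv2.COLOR_RGB2HSV); m=((hsv[:,:,1]<45)&(hsv[:,:,2]>130)).astype(np.uint8)
m[:,:255]=0;m[:,370:]=0;m[:172]=0;m[282:]=0
n,l,st,cen=cv2.connectedComponentsWithStats(m)
L=[]
for i in range(1,n):
    if st[i,4]<300: continue
    v,u=np.nonzero(l==i); Q=p3(S,np.c_[u,v]); k=(Q[:,2]<.2)&(Q[:,2]>0); Q=Q[k]
    v0=Q.mean(0); d=np.linalg.svd(Q-v0)[2][0]; d*=-np.sign(d[1])
    print(st[i],v0,d,'slope',np.degrees(np.arctan2(d[2],np.hypot(d[0],d[1]))),'yaw',np.degrees(np.arctan2(d[0],-d[1])),Q[:,2].min(),Q[:,2].max()); L.append((v0,d))
# board edges visible: fit w/ w1
S1=dict(np.load('w1.npz'))
print('board pts',onplane(S1,[[321,69],[414,77],[404,201],[315,194]],.012))
E
```

```text
corners [[ 0.497  -0.0099  0.    ]
 [ 0.6741 -0.0335  0.    ]] 0.17864516792738985
yaw -7.575737706334543 mid [ 0.5855 -0.0217  0.    ]
[ 261  174   35  108 1390] [ 0.5174 -0.1477  0.0965] [-0.0768 -0.4948  0.8656] slope 59.952119018266785 yaw -8.819310752067762 0.006431144921308807 0.1621148582735169
[ 343  184   17   98 1196] [ 0.6128 -0.1572  0.0866] [-0.0806 -0.4957  0.8647] slope 59.85187808881464 yaw -9.234429267646044 0.006200081075926567 0.14944201661264994
board pts [[ 0.5373  0.1875  0.012 ]
 [ 0.6651  0.1771  0.012 ]
 [ 0.6631 -0.0024  0.012 ]
 [ 0.5269  0.0092  0.012 ]]
```

step_arm(linear=[[0,0,0],[0,0,0],[0,0,0],[0,0,0],[0,0,0],[0,0,0]], rot=[[-0.0188,0,0],[-0.0188,0,0],[-0.0188,0,0],[-0.0188,0,0],[-0.0188,0,0],[-0.0188,0,0]])

```text
t: 5.0
eef_pos: [0.5782, -0.0575, 0.3518]
eef_rot: [1.175, 1.571, 0.319]
wrist_force: [0.4, -0.5, -0.4]
width: 0.0919
```

step_arm(linear=[[0,0,0],[0,0,0],[0,0,0],[0,0,0],[0,0,0],[0,0,0]], rot=[[-0.0188,0,0],[-0.0188,0,0],[-0.0188,0,0],[-0.0188,0,0],[-0.0188,0,0],[-0.0188,0,0]])

```text
t: 5.5
eef_pos: [0.5782, -0.0575, 0.3518]
eef_rot: [0.686, 1.571, 0.539]
wrist_force: [-0.3, 0.7, 0.5]
width: 0.0917
```

step_arm(linear=[[0,0.85,-0.6],[0,0.85,-0.6],[0,0.85,-0.6],[0,0.85,-0.6],[0,0.85,-0.6],[0,0.85,-0.6]], rot=[[0,0,0],[0,0,0],[0,0,0],[0,0,0],[0,0,0],[0,0,0]])

```text
t: 6.0
eef_pos: [0.494, 0.1113, 0.3519]
eef_rot: [0.507, 1.57, 0.353]
wrist_force: [-0.1, -0.4, 0.1]
width: 0.0917
```

```bash
cat >> h.py <<'E'
YAW=np.radians(-9.0); O=np.array([.5732,-.1014,0]); EX=np.array([np.sin(YAW),-np.cos(YAW),0]); EY=np.array([np.cos(YAW),np.sin(YAW),0])
def W(x,y,z): return O+x*EX+y*EY+np.array([0,0,z])
def E(p): d=np.asarray(p)-O; return np.array([d@EX,d@EY,d[2]])
np.set_printoptions(precision=4,suppress=True)
E
python3 - <<'E'
from h import *
T,s=T_tool(); print(s['qpos'],E(T[:3,3]),s['wrist_force'])
plan(W(-.1955,-.11,.022),Rtool(np.radians(81)))
E
```

```text
[ 0.0702  0.2451  1.3638  0.0002  1.5321 -1.3468] [-0.1977 -0.1115  0.3519] [-0.1085 -0.3989  0.0736]
t 6.0 turn units [ 0.0005  0.0001 -0.    ] min rows 0.026657385301291976 | shift units after turn [10.998 -0.074  0.052] min rows 7.912667098080083 before turn [10.998 -0.078  0.046]
```

step_arm(linear=[[1,0,0],[1,0,0],[1,0,0],[1,0,0],[1,0,0],[1,0,0],[1,0,0],[1,0,0]], rot=[[0,0,0],[0,0,0],[0,0,0],[0,0,0],[0,0,0],[0,0,0],[0,0,0],[0,0,0]])

```text
t: 6.67
eef_pos: [0.4949, 0.1102, 0.1107]
eef_rot: [0.346, 1.57, 0.192]
wrist_force: [0.4, -0.3, -0.5]
width: 0.0917
```

step_arm(linear=[[1,-0.07,0.05],[1,0,0],[0.7,0,0],[0.3,0,0],[0,0,0],[0,0,0]], rot=[[0,0,0],[0,0,0],[0,0,0],[0,0,0],[0,0,0],[0,0,0]])

```text
t: 7.17
eef_pos: [0.4966, 0.1077, 0.0222]
eef_rot: [0.377, 1.57, 0.223]
wrist_force: [-0.7, -0.2, 0.3]
width: 0.092
```

step_arm(linear=[[0,0,0.15],[0,0,0.15],[0,0,0.15],[0,0,0.15],[0,0,0.15],[0,0,0.15],[0,0,0.15],[0,0,0.12]], rot=[[0,0,0],[0,0,0],[0,0,0],[0,0,0],[0,0,0],[0,0,0],[0,0,0],[0,0,0]])

```text
t: 7.83
eef_pos: [0.5313, 0.102, 0.0217]
eef_rot: [2.093, 1.571, 1.939]
wrist_force: [-1.2, 0.7, 0.9]
width: 0.0914
```

step_arm(linear=[[0,0,0],[0,0,0]], rot=[[0,0,0],[0,0,0]])

```text
t: 8.0
eef_pos: [0.5311, 0.1019, 0.0216]
eef_rot: [0.194, 1.571, 0.04]
wrist_force: [-0.4, 0.1, 0.5]
width: 0.0921
```

```bash
cat >> h.py <<'E'
def board_rect(cam,S):
    for r in manip.outline_of(cam,'board')[:1]:
        m=r['pixels'].astype(np.uint8); cs,_=cv2.findContours(m,cv2.RETR_EXTERNAL,cv2.CHAIN_APPROX_NONE); c=max(cs,key=cv2.contourArea)
        P=onplane(S,c.reshape(-1,2),.012); P=np.array([E(p)[:2] for p in P])
        rect=cv2.minAreaRect((P*1000).astype(np.float32)); print('conf',r['conf'],'easel-frame rect',rect,'\n',cv2.boxPoints(rect))
E
python3 - <<'E'
from h import *
T,s=T_tool(); print(E(T[:3,3]),s['wrist_force'])
S=snap('wrist'); save(S,'w3.png'); board_rect('wrist',S)
S=snap('top'); board_rect('top',S)
E
```

```text
[-0.1942 -0.0734  0.0216] [-0.4029  0.1286  0.5492]
conf 0.95 easel-frame rect ((-191.57762145996094, -26.49204444885254), (141.55386352539062, 27.876996994018555), 0.410261869430542) 
 [[-262.4525  -13.0607]
 [-262.2529  -40.937 ]
 [-120.7027  -39.9234]
 [-120.9023  -12.0471]]
conf 0.64 easel-frame rect ((-190.41070556640625, 28.495267868041992), (90.45247650146484, 181.8962860107422), 87.18607330322266) 
 [[-283.4695  -12.2116]
 [-101.7925  -21.1413]
 [ -97.3519   69.2021]
 [-279.0289   78.1319]]
```

View pics/w3.png

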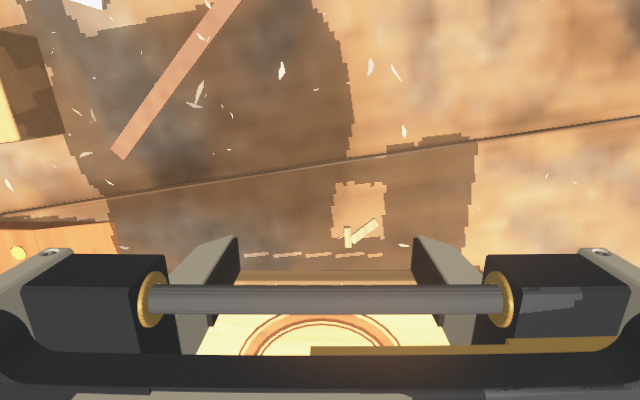

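step_arm(linear=[[0,0,-0.35],[-1,0,0],[-1,0,0],[-1,0,0],[-1,0,0],[-1,0,0],[-1,0,0],[-1,0,0]], rot=[[0,0,0],[0,0,0],[0.0179,0,0],[0.0179,0,0],[0.0179,0,0],[0.0179,0,0],[0.0179,0,0],[0.0179,0,0]])

```text
t: 8.87
eef_pos: [0.52, 0.1036, 0.2333]
eef_rot: [1.339, 1.571, 0.504]
wrist_force: [1.0, -0.5, 0.0]
width: 0.0917
```

step_arm(linear=[[-1,0,0],[-1,0,0],[-1,0,0],[-1,0,0],[0,0,0],[0,0,0],[0,0,0],[0,0,0]], rot=[[0.0179,0,0],[0.0179,0,0],[0.0179,0,0],[0.0179,0,0],[0.0179,0,0],[0.0179,0,0],[0.0179,0,0],[0.0179,0,0]])

```text
t: 9.53
eef_pos: [0.5202, 0.1036, 0.3518]
eef_rot: [1.807, 1.571, 0.072]
wrist_force: [0.4, -0.3, 0.9]
width: 0.0918
```

step_arm(linear=[[0,0.9,0],[0,0.9,0],[0,0.9,0],[0,0,0],[0,0,0]], rot=[[0,0,0],[0,0,0],[0,0,0],[0,0,0],[0,0,0]])

```text
t: 9.95
eef_pos: [0.6008, 0.0906, 0.3503]
eef_rot: [-1.427, 1.569, 3.126]
wrist_force: [0.0, 0.6, -0.1]
width: 0.0916
```

```bash
python3 - <<'E'
from h import *
T,s=T_tool(); print(s['t'],E(T[:3,3]),np.degrees(np.arctan2(T[1,1],T[0,1])),s['qpos'])
S=snap('wrist'); save(S,'w4.png'); np.savez('w4.npz',**S); board_rect('wrist',S)
for t in ['easel_ramp','easel_groove','board','board_foot','board_top']:
    for r in manip.tip_of('wrist',t)[:1]: print(t,round(r['conf'],2),np.round(r['pixel'],1),E(p3(S,r['pixel'])[0]))
E
```

```text
9.95 [-0.1939 -0.0027  0.3503] -9.097483802947536 [0.0235 0.4539 1.0643 0.0001 1.6257 0.1823]
conf 0.95 easel-frame rect ((-191.4407958984375, 2.67041015625), (181.9363250732422, 131.6688995361328), 0.7715033888816833) 
 [[-283.2872   67.274 ]
 [-281.5143  -64.3829]
 [ -99.5944  -61.9332]
 [-101.3673   69.7238]]
easel_ramp 0.58 [328.5 219.5] [-0.0824  0.0016  0.0032]
easel_groove 0.8 [328.8 266.7] [0.002  0.0022 0.0026]
board 0.73 [330.5 150. ] [-0.1946  0.0042  0.014 ]
board_foot 0.92 [329.5  86.2] [-0.2831  0.0027 -0.0008]
board_top 0.88 [330.7 207.4] [-0.1056  0.0048  0.0115]
```

View pics/w4.png

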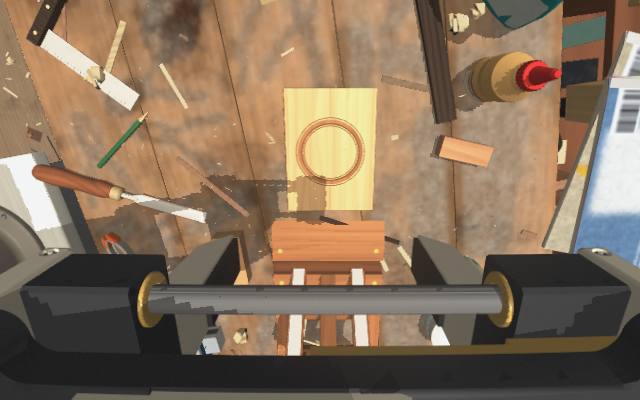

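The board is now square within about 0.8° and centred within 1–2 mm of the easel. In the picture the board is at (330,150) and the ramp middle at (328,220). Next I'll go behind the foot and push with both fingers open.

step_arm(linear=[[0,0.06,-0.97],[0,0.06,-0.97],[0,0,-0.97],[0,0,-0.97],[1,0,0],[1,0,0],[1,0,0],[1,0,0]], rot=[[0,0,0],[0,0,0],[0,0,0],[0,0,0],[0,0,0],[0,0,0],[0,0,0],[0,0,0]])

```text
t: 10.97
eef_pos: [0.6219, 0.2057, 0.231]
eef_rot: [1.958, 1.57, 0.23]
wrist_force: [0.9, -0.6, -0.5]
width: 0.0919
```

step_arm(linear=[[1,0,0],[1,0,0],[1,0,0],[1,0,0],[1,0,0],[1,0,0],[0.6,0,0],[0.3,0,0]], rot=[[0,0,0],[0,0,0],[0,0,0],[0,0,0],[0,0,0],[0,0,0],[0,0,0],[0,0,0]])

```text
t: 11.63
eef_pos: [0.6205, 0.2051, 0.0219]
eef_rot: [-1.223, 1.566, -2.952]
wrist_force: [0.3, 0.0, 0.1]
width: 0.0918
```

```bash
python3 - <<'E'
from h import *
T,s=T_tool(); print(s['t'],E(T[:3,3]),np.degrees(np.arctan2(T[1,1],T[0,1])),s['wrist_force'])
plan(W(-.27,.002,.0215),Rtool(YAW))
E
```

```text
11.6333 [-0.3101 -0.0012  0.0219] -9.046263254265488 [0.3048 0.0201 0.1467]
t 11.6333 turn units [-0.0001  0.0002  0.0007] min rows 0.03703020444570311 | shift units after turn [0.012 0.107 1.336] min rows 0.964206509397802 before turn [0.014 0.109 1.336]
```

step_arm(linear=[[0,0.1,0.2],[0,0,0.2],[0,0,0.2],[0,0,0.2],[0,0,0.2],[0,0,0.2],[0,0,0.2],[0,0,0.2]], rot=[[0,0,0],[0,0,0],[0,0,0],[0,0,0],[0,0,0],[0,0,0],[0,0,0],[0,0,0]])

```text
t: 12.3
eef_pos: [0.6181, 0.1571, 0.0254]
eef_rot: [2.137, 1.569, 0.408]
wrist_force: [0.7, 2.5, 2.4]
width: 0.0919
```

step_arm(linear=[[0,0,0.2],[0,0,0.2],[0,0,0.2],[0,0,0.2],[0,0,0.2],[0,0,0.2],[0,0,0.2],[0,0,0.2]], rot=[[0,0,0],[0,0,0],[0,0,0],[0,0,0],[0,0,0],[0,0,0],[0,0,0],[0,0,0]])

```text
t: 12.97
eef_pos: [0.61, 0.1093, 0.0246]
eef_rot: [-1.278, 1.57, -3.007]
wrist_force: [0.3, 1.2, 1.1]
width: 0.0919
```

step_arm(linear=[[0,0,0.2],[0,0,0.2],[0,0,0.2],[0,0,0.2],[0,0,0.2],[0,0,0.2],[0,0,0],[0,0,0]], rot=[[0,0,0],[0,0,0],[0,0,0],[0,0,0],[0,0,0],[0,0,0],[0,0,0],[0,0,0]])

```text
t: 13.63
eef_pos: [0.6044, 0.0738, 0.0246]
eef_rot: [-0.749, 1.57, -2.478]
wrist_force: [1.0, 0.5, -0.0]
width: 0.0918
```

```bash
python3 - <<'E'
from h import *
T,s=T_tool(); print(s['t'],E(T[:3,3]),np.degrees(np.arctan2(T[1,1],T[0,1])),s['wrist_force'])
S=snap('wrist'); S2=snap('scene'); a=S['im']; b=S2['im'][180:340,270:450]
b=cv2.resize(b,(640,569))[:400]; cv2.imwrite('pics/p1.png',cv2.resize(np.hstack([a[:,120:520],b]),(800,308))[:,:,::-1])
E
```

```text
13.6333 [-0.1779  0.0034  0.0246] -9.094884406274439 [ 0.9885  0.4748 -0.0275]
```

View pics/p1.png

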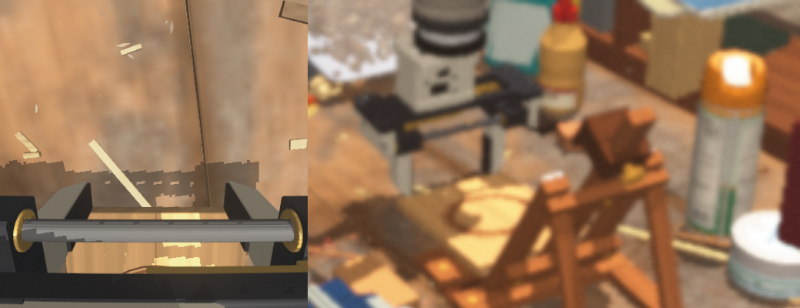

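The board has moved with the fingers and its front end is on the ramp. The fingers are at its foot, with forces under 3 N. I'll go on up the runners.

step_arm(linear=[[0.08,0,0.15],[0,0,0.15],[0,0,0.15],[0,0,0.15],[0,0,0.15],[0,0,0.15],[0,0,0.15],[0,0,0.15]], rot=[[0,0,0],[0,0,0],[0,0,0],[0,0,0],[0,0,0],[0,0,0],[0,0,0],[0,0,0]])

```text
t: 14.4
eef_pos: [0.5986, 0.0382, 0.0221]
eef_rot: [-1.234, 1.57, -2.963]
wrist_force: [0.7, 1.5, -0.7]
width: 0.092
```

step_arm(linear=[[0,0,0.15],[0,0,0.15],[0,0,0.15],[0,0,0.15],[0,0,0.15],[0,0,0.15],[0,0,0.15],[0,0,0.15]], rot=[[0,0,0],[0,0,0],[0,0,0],[0,0,0],[0,0,0],[0,0,0],[0,0,0],[0,0,0]])

```text
t: 15.07
eef_pos: [0.5931, 0.0029, 0.0223]
eef_rot: [2.021, 1.571, 0.292]
wrist_force: [0.7, 0.6, -1.5]
width: 0.0916
```

```bash
python3 - <<'E'
from h import *
T,s=T_tool(); print(s['t'],E(T[:3,3]),np.degrees(np.arctan2(T[1,1],T[0,1])),s['wrist_force'],s['torque'],T[:3,2])
E
```

```text
15.0667 [-0.1061  0.0034  0.0223] -9.057449080730395 [ 0.7046  0.6028 -1.5195] [0.1028 0.0421 0.0071] [-0.1574 -0.9875 -0.    ]
```

step_arm(linear=[[0,0,0.15],[0,0,0.15],[-0.04,0,0.15],[-0.04,0,0.15],[-0.04,0,0.15],[-0.04,0,0.15],[-0.04,0,0.15],[-0.04,0,0.15]], rot=[[0,0,0],[0,0,0],[0,0,0],[0,0,0],[0,0,0],[0,0,0],[0,0,0],[0,0,0]])

```text
t: 15.73
eef_pos: [0.5883, -0.0314, 0.0305]
eef_rot: [2.357, 1.568, 0.628]
wrist_force: [2.1, 9.5, 5.0]
width: 0.0921
```

step_arm(linear=[[-0.04,0,0.15],[-0.04,0,0.15],[0,0,0.1],[0,0,0]], rot=[[0,0,0],[0,0,0],[0,0,0],[0,0,0]])

```text
t: 16.07
eef_pos: [0.5857, -0.0449, 0.0322]
eef_rot: [0.941, 1.57, -0.788]
wrist_force: [0.9, 1.3, 0.1]
width: 0.0919
```

```bash
python3 - <<'E'
from h import *
T,s=T_tool(); print(s['t'],E(T[:3,3]),np.degrees(np.arctan2(T[1,1],T[0,1])),s['wrist_force'],s['torque'])
S=snap('wrist'); S2=snap('scene'); a=S['im']; b=S2['im'][180:340,270:450]
b=cv2.resize(b,(640,569))[:400]; cv2.imwrite('pics/p2.png',cv2.resize(np.hstack([a[:,120:520],b]),(800,308))[:,:,::-1])
E
```

```text
16.0667 [-0.0578  0.0035  0.0322] -9.075684307765911 [0.9099 1.2818 0.0955] [-0.0158 -0.0186  0.0293]
```

View pics/p2.png

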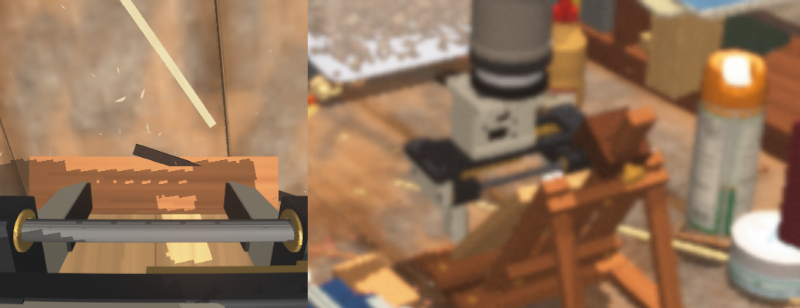

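The board is up on the runners and its foot is on the foot board. Now I'll push it slowly to the groove.

step_arm(linear=[[0,0,0.12],[0,0,0.12],[0,0,0.12],[0,0,0.12],[0,0,0.12],[0,0,0.12],[0,0,0.12],[0,0,0.12]], rot=[[0,0,0],[0,0,0],[0,0,0],[0,0,0],[0,0,0],[0,0,0],[0,0,0],[0,0,0]])

```text
t: 16.83
eef_pos: [0.5811, -0.073, 0.0319]
eef_rot: [1.284, 1.571, -0.445]
wrist_force: [-0.8, 0.4, 0.3]
width: 0.0923
```

step_arm(linear=[[0,0,0.08],[0,0,0.08],[0,0,0.08],[0,0,0.08],[0,0,0],[0,0,0]], rot=[[0,0,0],[0,0,0],[0,0,0],[0,0,0],[0,0,0],[0,0,0]])

```text
t: 17.33
eef_pos: [0.5796, -0.0821, 0.0319]
eef_rot: [2.369, 1.571, 0.64]
wrist_force: [0.5, -0.3, -0.2]
width: 0.0917
```

```bash
python3 - <<'E'
from h import *
T,s=T_tool(); print(s['t'],E(T[:3,3]),np.degrees(np.arctan2(T[1,1],T[0,1])),s['wrist_force'],s['torque'])
E
```

```text
17.3333 [-0.0201  0.0033  0.0319] -9.069333976975395 [ 0.5295 -0.2781 -0.1955] [-0.0951  0.0306  0.0335]
```

step_arm(linear=[[0,0,0.05],[0,0,0.05],[0,0,0.03],[0,0,0]], rot=[[0,0,0],[0,0,0],[0,0,0],[0,0,0]])

```text
t: 17.67
eef_pos: [0.5791, -0.0848, 0.0319]
eef_rot: [-3.065, 1.569, 1.489]
wrist_force: [0.8, 6.1, 0.7]
width: 0.0918
```

```bash
python3 - <<'E'
from h import *
T,s=T_tool(); print(s['t'],E(T[:3,3]),np.degrees(np.arctan2(T[1,1],T[0,1])),s['wrist_force'],s['torque'])
E
```

```text
17.6667 [-0.0174  0.0032  0.0319] -9.077424624391751 [0.7686 6.0935 0.746 ] [ 0.9753 -0.1669  0.0031]
```

Contact force is 6 N at x = -17 mm, where I expected it when pressed on the runners. I'll back off, go up and look.

step_arm(linear=[[0,0,-0.3],[0,0,-0.7],[0,0,-0.7],[0,0,-0.7],[-0.9,0,0],[-1,0,0],[-1,0,0],[-1,0,0]], rot=[[0,0,0],[0,0,0],[0,0,0],[0,0,0],[0,0,0],[0,0,0],[0,0,0],[0,0,0]])

```text
t: 18.33
eef_pos: [0.5901, -0.0142, 0.1501]
eef_rot: [-0.871, 1.57, -2.599]
wrist_force: [0.3, -0.3, -0.2]
width: 0.092
```

step_arm(linear=[[-1,0,0],[-1,0,0],[-1,0,0],[-1,0,0],[-1,0,0],[-1,0,0],[-1,0,0],[0,0,0.6]], rot=[[0,0,0],[0,0,0],[0,0,0],[0,0,0],[0,0,0],[0,0,0],[0,0,0],[0,0,0]])

```text
t: 19.0
eef_pos: [0.5891, -0.0304, 0.3658]
eef_rot: [1.631, 1.559, -0.095]
wrist_force: [0.3, 0.6, -0.1]
width: 0.092
```

step_arm(linear=[[0,-0.07,0.9],[0,0,0.9],[0,0,0.8],[0,0,0.4],[0,0,0],[0,0,0]], rot=[[0,0,0],[0,0,0],[0,0,0],[0,0,0],[0,0,0],[0,0,0]])

```text
t: 19.5
eef_pos: [0.5713, -0.1208, 0.3588]
eef_rot: [-2.891, 1.57, 1.662]
wrist_force: [0.1, -0.4, 1.0]
width: 0.092
```

```bash
python3 - <<'E'
from h import *
T,s=T_tool(); print(s['t'],E(T[:3,3]),np.degrees(np.arctan2(T[1,1],T[0,1])),s['wrist_force'])
S=snap('wrist'); save(S,'w5.png'); np.savez('w5.npz',**S)
for t in ['board_foot','board_top','board','easel_groove','holder_seat','holder_top']:
    for r in manip.tip_of('wrist',t)[:1]: print(t,round(r['conf'],2),np.round(r['pixel'],1),E(p3(S,r['pixel'])[0]))
r=manip.outline_of('wrist','board')
if r:
    m=cv2.erode(r[0]['pixels'].astype(np.uint8),np.ones((7,7))); v,u=np.nonzero(m); P=np.array([E(q) for q in p3(S,np.c_[u,v])]); P=P[P[:,2]<.2]
    c=P.mean(0); n=np.linalg.svd(P-c,full_matrices=False)[2][2]; n*=np.sign(n[2]); print('conf',r[0]['conf'],r[0]['box'],'c',c,'normal',n,'tilt from vertical',np.degrees(np.arccos(n[2])),'dist to runner plane', (c-[0,0,.002])@[-.866,0,.5])
    print('y range at erosion',P[:,1].min(),P[:,1].max(),'x',P[:,0].min(),P[:,0].max())
    np.save('w5m.npy',r[0]['pixels'])
E
```

```text
19.5 [0.0195 0.0011 0.3588] -9.118580233391693 [ 0.1011 -0.4201  0.96  ]
board_foot 0.75 [324.4 134.7] [-0.0033 -0.      0.0205]
board_top 0.88 [325.7 231.5] [0.0876 0.0015 0.1582]
board 0.7 [326.6 176.7] [0.0398 0.0028 0.0968]
easel_groove 0.85 [326.1 136.8] [-0.0009  0.0024  0.0249]
holder_seat 0.97 [323.6 268.5] [ 0.0999 -0.0006  0.2186]
holder_top 0.71 [323.3 286.4] [-0.0097  0.0006  0.4204]
conf 0.87 [266.8, 127.7, 381.8, 235.2] c [0.0441 0.0015 0.1025] normal [-0.8641  0.0015  0.5032] tilt from vertical 59.78586251683037 dist to runner plane 0.012115870638242772
y range at erosion -0.05915256825626137 0.06209589506512604 x -0.005634368532106217 0.08473157943437505
```

View pics/w5.png

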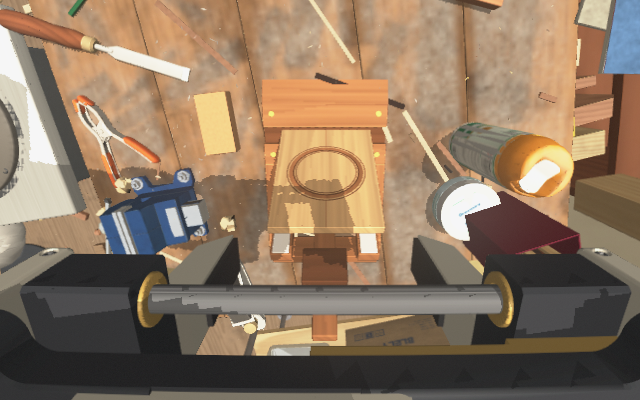

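The board is seated. Its face plane is 12.1 mm off the runner plane, the tilt is 59.8°, the lateral offset is about 1–2 mm, and the ring is at (325,172). Now I'll close the fingers and measure the holder from nearer.

step_arm(linear=[[0,0,0.9],[0,0,0.9],[0,0,0.9],[0,0,0],[0,0,0],[0,0,0],[0,0,0],[0,0,0]], rot=[[0,0,0],[0,0,0],[0,0,0],[0,0,0],[0,0,0],[0,0,0],[0,0,0],[0,0,0]], grip=0)

```text
t: 20.57
eef_pos: [0.5587, -0.2, 0.3591]
eef_rot: [2.331, 1.57, 0.603]
wrist_force: [-0.1, 0.2, -0.1]
width: 0.0429
```

```bash
python3 - <<'E'
from h import *
T,s=T_tool(); print(s['t'],E(T[:3,3]),s['width'])
S=snap('wrist'); save(S,'w6.png'); np.savez('w6.npz',**S)
for t in ['holder_seat','holder_top','board_top','easel_runners']:
    for r in manip.tip_of('wrist',t)[:1]: print(t,round(r['conf'],2),np.round(r['pixel'],1),E(p3(S,r['pixel'])[0]))
r=manip.outline_of('wrist','holder')
if r:
    print(r[0]['conf'],r[0]['box'])
    m=cv2.erode(r[0]['pixels'].astype(np.uint8),np.ones((3,3))); v,u=np.nonzero(m); P=np.array([E(q) for q in p3(S,np.c_[u,v])])
    for a in range(v.min(),v.max()+1,4):
        k=v==a
        if k.any(): print(a,np.median(P[k],0),P[k,1].min(),P[k,1].max())
E
```

```text
20.5667 [0.0996 0.0011 0.3591] 0.04285398889254934
holder_seat 0.85 [325.5 190.2] [0.101  0.0014 0.222 ]
holder_top 0.86 [324.8 208.5] [0.1169 0.0008 0.2252]
board_top 0.79 [323.8 162. ] [ 0.0886 -0.0003  0.1594]
easel_runners 0.6 [323.9 179.6] [ 0.0949 -0.      0.2086]
0.97 [298.6, 169.2, 349.5, 232.9]
171 [0.0889 0.0005 0.2   ] -0.018572064290534623 0.019479402191577344
175 [0.0916 0.0005 0.2046] -0.02019251236894044 0.021150370468159006
179 [0.0941 0.0005 0.2094] -0.019878726672134202 0.020949109820890637
183 [0.0967 0.0005 0.2138] -0.01969459894198525 0.02068771057199134
187 [0.0992 0.0005 0.2179] -0.020327636852511946 0.02140861891516504
191 [0.1017 0.0005 0.2222] -0.01999569523488176 0.021044749601222466
195 [0.1041 0.001  0.2263] -0.019847656222201297 0.021842759906717052
199 [0.1065 0.0005 0.23  ] -0.01961905425767246 0.020699543802081468
203 [0.1108 0.0005 0.228 ] -0.019808569064975787 0.02092075209313542
207 [0.1154 0.0001 0.2253] -0.020168913566555407 0.020336760504865832
211 [0.1201 0.0001 0.2227] -0.020457550774225817 0.020652385344596434
215 [0.1251 0.0005 0.2195] -0.019871041621890892 0.020912120302960975
219 [0.1302 0.0005 0.2165] -0.020146359216145146 0.02121100174675936
223 [ 0.1353 -0.013   0.2136] -0.020479765558046766 0.020564249401645942
227 [0.1407 0.0142 0.2104] -0.019826194175319396 0.020827439654943717
```

View pics/w6.png

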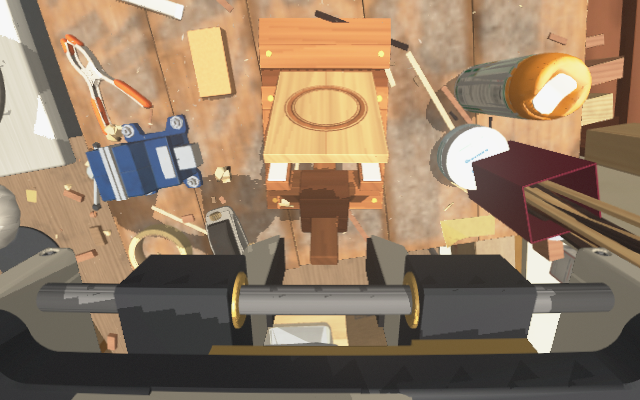

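The holder's upper face is in view, at (324,208). Its front edge is at x=106, z=230 mm of the easel, so the joint is at about 0.025 and has about 45 mm to go. The board still leans properly. I'll come down onto the front part of the upper face.

step_arm(linear=[[0,0,0.35],[0.8,0,0],[0.8,0,0],[0.8,0,0],[0.6,0,0],[0.4,0,0],[0,0,0],[0,0,0]], rot=[[0,0,0],[0,0,0],[0,0,0],[0,0,0],[0,0,0],[0,0,0],[0,0,0],[0,0,0]])

```text
t: 21.53
eef_pos: [0.5566, -0.212, 0.2567]
eef_rot: [-1.887, 1.57, 2.667]
wrist_force: [0.6, 0.8, 1.0]
width: 0.0005
```

```bash
python3 - <<'E'
from h import *
T,s=T_tool(); print(s['t'],E(T[:3,3]),s['width'],s['wrist_force'])
plan(W(.110,.0005,.2475),Rtool(YAW))
E
```

```text
21.5333 [0.1118 0.0009 0.2567] 0.0005222097335535866 [0.5757 0.8405 1.0134]
t 21.5333 turn units [-0.0002 -0.      0.0001] min rows 0.01424256711057401 | shift units after turn [ 0.306 -0.014 -0.06 ] min rows 0.22457596438307112 before turn [ 0.306 -0.014 -0.06 ]
```

step_arm(linear=[[0.1,0,-0.03],[0.1,0,-0.03],[0.1,0,0],[0.13,0,-0.075],[0.13,0,-0.075],[0.13,0,-0.075],[0,0,0]], rot=[[0,0,0],[0,0,0],[0,0,0],[0,0,0],[0,0,0],[0,0,0],[0,0,0]])

```text
t: 22.12
eef_pos: [0.5583, -0.2024, 0.2356]
eef_rot: [-2.645, 1.57, 1.91]
wrist_force: [0.8, -0.1, 1.0]
width: 0.0001
```

step_arm(linear=[[0.13,0,-0.075],[0.13,0,-0.075],[0.13,0,-0.075],[0.13,0,-0.075],[0,0,0]], rot=[[0,0,0],[0,0,0],[0,0,0],[0,0,0],[0,0,0]])

```text
t: 22.53
eef_pos: [0.5596, -0.1933, 0.2196]
eef_rot: [-2.317, 1.57, 2.237]
wrist_force: [0.3, -0.2, 1.6]
width: 0.0008
```

```bash
python3 - <<'E'
from h import *
T,s=T_tool(); p=E(T[:3,3]); print(s['t'],p,s['wrist_force'],'front edge target TCP ~ (.0875,.2084); s of tip point', )
plan(W(.0875,.0005,.2084),Rtool(YAW))
E
```

```text
22.5333 [0.0929 0.0009 0.2196] [ 0.3295 -0.2011  1.636 ] front edge target TCP ~ (.0875,.2084); s of tip point
t 22.5333 turn units [-0.0001 -0.0001  0.0001] min rows 0.011132853014216355 | shift units after turn [ 0.373 -0.014 -0.181] min rows 0.2987198268214812 before turn [ 0.373 -0.014 -0.181]
```

step_arm(linear=[[0.052,0,-0.03],[0.052,0,-0.03],[0.052,0,-0.03],[0.052,0,-0.03],[0.052,0,-0.03]], rot=[[0,0,0],[0,0,0],[0,0,0],[0,0,0],[0,0,0]])

```text
t: 22.95
eef_pos: [0.5603, -0.1895, 0.2127]
eef_rot: [2.472, 1.571, 0.743]
wrist_force: [-0.2, 0.2, 3.1]
width: 0.0001
```

step_arm(linear=[[0.03,0,-0.017],[0.03,0,-0.017],[0.03,0,-0.017]], rot=[[0,0,0],[0,0,0],[0,0,0]])

```text
t: 23.2
eef_pos: [0.5606, -0.1881, 0.2101]
eef_rot: [2.597, 1.571, 0.868]
wrist_force: [0.4, -0.8, 3.1]
width: 0.0009
```

```bash
python3 - <<'E'
from h import *
T,s=T_tool(); p=E(T[:3,3]); print(s['t'],p,s['wrist_force'])
S=snap('wrist')
r=manip.outline_of('wrist','holder')
print([ (q['conf'],q['box']) for q in r[:1]])
for t in ['holder_seat','holder_top','board_top']:
    for r in manip.tip_of('wrist',t)[:1]: print(t,round(r['conf'],2),np.round(r['pixel'],1),E(p3(S,r['pixel'])[0]))
E
```

```text
23.2 [0.0876 0.0011 0.2101] [ 0.4042 -0.7591  3.1408]
[(0.67, [284.0, 195.5, 365.4, 252.9])]
holder_seat 0.65 [323.6 227.6] [0.0784 0.0002 0.1823]
```

step_arm(linear=[[0.022,0,-0.0125],[0.022,0,-0.0125]], rot=[[0,0,0],[0,0,0]])

```text
t: 23.62
eef_pos: [0.5607, -0.1874, 0.2089]
eef_rot: [1.591, 1.571, -0.138]
wrist_force: [-0.0, 0.4, 3.3]
width: 0.0001
```

step_arm(linear=[[0.022,0,-0.0125],[0.022,0,-0.0125]], rot=[[0,0,0],[0,0,0]])

```text
t: 23.78
eef_pos: [0.5608, -0.1868, 0.2077]
eef_rot: [0.979, 1.57, -0.75]
wrist_force: [-0.6, -0.7, 6.2]
width: 0.0002
```

Force is rising (3.3 → 6.2 N) at the expected height. One more small press.

step_arm(linear=[[0.022,0,-0.0125],[0.022,0,-0.0125],[0,0,0]], rot=[[0,0,0],[0,0,0],[0,0,0]])

```text
t: 24.03
eef_pos: [0.561, -0.1866, 0.2073]
eef_rot: [0.696, 1.569, -1.033]
wrist_force: [-2.5, -0.9, 8.9]
width: 0.0006
```

Firm contact: the TCP moved 0.45 mm for 1.5 mm commanded, with 8.9 N. I'll lift off and verify.

step_arm(linear=[[-0.3,0,0],[-0.6,0,0],[-0.9,0,0],[-0.9,0,0],[-0.9,0,0],[-0.9,0,0],[-0.5,0,0],[0,0,0]], rot=[[0,0,0],[0,0,0],[0,0,0],[0,0,0],[0,0,0],[0,0,0],[0,0,0],[0,0,0]])

```text
t: 24.7
eef_pos: [0.5617, -0.1862, 0.3601]
eef_rot: [1.324, 1.564, -0.405]
wrist_force: [0.9, 0.7, 0.6]
width: 0.0003
```

```bash
python3 - <<'E'
from h import *
T,s=T_tool(); print(s['t'],E(T[:3,3]),s['wrist_force'])
S=snap('wrist'); S2=snap('scene')
r=manip.outline_of('wrist','board')
m=cv2.erode(r[0]['pixels'].astype(np.uint8),np.ones((7,7))); v,u=np.nonzero(m); P=np.array([E(q) for q in p3(S,np.c_[u,v])]); P=P[P[:,2]<.2]
c=P.mean(0); n=np.linalg.svd(P-c,full_matrices=False)[2][2]; n*=np.sign(n[2]); print('c',c,'normal',n,'dist', (c-[0,0,.002])@[-.866,0,.5],'y',P[:,1].min(),P[:,1].max())
k=abs(P[:,1])<.05; s_=P@[.5,0,.866]-.0017; print('board s range',s_.min(),s_.max())
r=manip.outline_of('wrist','holder')
m=cv2.erode(r[0]['pixels'].astype(np.uint8),np.ones((3,3))); v,u=np.nonzero(m); P=np.array([E(q) for q in p3(S,np.c_[u,v])]); P=P[P[:,2]<.22]
sd=P@[.5,0,.866]-.0017; pd=P@[-.866,0,.5]-.001
print(r[0]['conf'],'holder s',np.percentile(sd,[1,50,99]),'perp',np.percentile(pd,[1,50,99]),'top face s',np.median(sd[pd<18]))
for t in ['board_top','board_foot','holder_seat']:
    for r in manip.tip_of('wrist',t)[:1]: print(t,round(r['conf'],2),np.round(r['pixel'],1),E(p3(S,r['pixel'])[0]))
b=cv2.resize(S2['im'][170:350,250:450],(444,400)); cv2.imwrite('pics/f.png',np.hstack([S['im'][:,160:500],b])[:,:,::-1])
E
```

```text
24.7 [0.0855 0.0019 0.3601] [0.9037 0.7366 0.6373]Traceback (most recent call last):
  File "<stdin>", line 5, in <module>
IndexError: list index out of range
```

step_arm(linear=[[0,0,-0.9],[0,0,-0.6],[0,0,0],[0,0,0],[0,0,0]], rot=[[0,0,0],[0,0,0],[0,0,0],[0,0,0],[0,0,0]])

```text
t: 25.27
eef_pos: [0.5677, -0.1419, 0.355]
eef_rot: [-1.602, 1.569, 2.952]
wrist_force: [1.6, -0.3, 0.1]
width: 0.0006
```

```bash
python3 - <<'E'
from h import *
T,s=T_tool(); print(s['t'],E(T[:3,3]),s['wrist_force'])
S=snap('wrist'); S2=snap('scene')
b=cv2.resize(S2['im'][170:350,250:450],(444,400)); cv2.imwrite('pics/f.png',np.hstack([S['im'][:,160:500],b])[:,:,::-1])
def pts(t,e):
    r=manip.outline_of('wrist',t)
    if not r: print(t,'missed'); return None
    m=cv2.erode(r[0]['pixels'].astype(np.uint8),np.ones((e,e))); v,u=np.nonzero(m); P=np.array([E(q) for q in p3(S,np.c_[u,v])]); print(t,r[0]['conf'],r[0]['box']); return P[P[:,2]<.24]
P=pts('board',7)
if P is not None:
    c=P.mean(0); n=np.linalg.svd(P-c,full_matrices=False)[2][2]; n*=np.sign(n[2]); print('c',c,'normal',n,'dist', (c-[0,0,.002])@[-.866,0,.5],'y',P[:,1].min(),P[:,1].max())
P=pts('holder',3)
if P is not None:
    sd=P@[.5,0,.866]-.0017; pd=P@[-.866,0,.5]-.001
    print('holder s',np.percentile(sd,[1,50,99]),'perp',np.percentile(pd,[1,50,99]),'top face s',np.median(sd[pd<.018]))
for t in ['board_top','board_foot','holder_seat','holder_top']:
    for r in manip.tip_of('wrist',t)[:1]: print(t,round(r['conf'],2),np.round(r['pixel'],1),E(p3(S,r['pixel'])[0]))
E
```

```text
25.2667 [0.0408 0.0009 0.355 ] [ 1.6383 -0.2676  0.0725]
board 0.69 [264.4, 115.4, 384.2, 220.2]
c [0.0413 0.0017 0.0978] normal [-0.8635  0.0009  0.5044] dist 0.012127703141880261 y -0.05904263702357869 0.06209580846956039
holder 0.83 [302.7, 191.6, 345.5, 239.0]
holder s [0.1707 0.1971 0.2069] perp [0.0008 0.0217 0.0232] top face s 0.20606461487171124
board_foot 0.71 [324.9 122.7] [ 0.0004 -0.0001  0.0277]
holder_seat 0.67 [324.2 215.6] [ 0.079  -0.0005  0.1837]
holder_top 0.73 [325.2 230. ] [0.0937 0.0005 0.1861]
```

View pics/f.png

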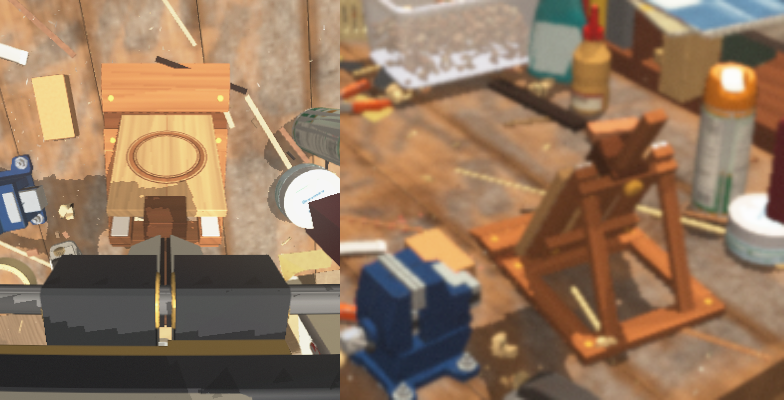

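The holder's lip overlaps the board's top edge at (165,208) in the picture. The upper face is at s = 206 mm, so the seat is at 180 mm, which is the board's length. The board is still flat on the runners, and the tools and can are where they were.

```bash
python3 -c "
from h import *
print(manip.hand_in(), manip.read_state()['t'])"
```

```text
the job is handed in; nothing more can be done
the job is handed in; nothing more can be done
```

The board is seated on the easel with the holder down on its top edge, and I handed the job in about 25 s into the 72 s allowed.

**How it was done:** I squared and centred the board by pushing its long side with both open fingertips. Then I pushed it from the foot end up the ramp and runners until the foot dropped into the groove. With the fingers closed, I slid the holder about 45 mm down the mast until the force rose from 3 N to 9 N.

**Last checks after lifting off:**
- **Board:** its face lies 12.1 mm off the runner plane, which matches its 12 mm thickness. It tilts about 60° from vertical and sits about 1.5 mm off centre, within the 2 mm calibration.
- **Holder:** its upper face is 206 mm up the slope, so its seat is at 180 mm, right on the board's top edge, with the lip over the face.
- **Surroundings:** the tools and spray can look undisturbed in the final picture. I checked this by eye and did not measure their positions again.

Nothing failed, but the first board check after lifting off found no outline. I moved the camera back about 45 mm and it worked. The final view gave no reading for the board's top point.

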